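# Clear the tape roll off the tile box and hold its lid half open

### The job

I need to get at the glaze test tiles in the wooden box. Slide the roll of blue tape up off the spindle on the box lid and lay it flat on the pale work board with a gentle set-down, then lift the lid by its steel bar handle until it is open 45 degrees and keep holding it there: it falls shut by itself, so finish with the lid still in the gripper, held still. Do not open the lid while the roll is still on its spindle, and leave the jars, the bulb and the dropper bottle where they stand.

Things in the scene. Friction and masses are not known exactly. Their poses are not given: they have to be found in the camera images.
- tile_box: Open wooden box with a plywood lid, 180 (x) x 220 (y) x 90 mm high, fixed to the board. Origin at the centre of its underside, on the board (z = 0). Its own -x points out of the front, towards the robot, turned up to 0.4 rad; its y runs along the hinge at the back. The lid on top is 180 x 220 x 10 mm: its top face, when shut, is 100 mm above the board.
- box_lid (a joint): Lid angle, rad: 0 shut, growing as the front edge rises (45 degrees = 0.785); stops at 1.35. The lid with fittings weighs about 0.35 kg, the hinge is nearly free, and it falls shut from every angle unless held.
- lid_hinge (a point): Point on the hinge axis at mid-width: 90 mm behind the box centre (box +x), 90 mm above the board. The axis lies along the box's y.
- lid_bar (a point): Round steel bar handle fixed to the lid, turning with it. Origin: middle of the bar, 12 mm thick, 110 mm long, parallel to the hinge, 45 mm in front of the lid's edge, 95 mm above the board when shut; 225 mm from the hinge axis along the lid and 5 mm above it. A 39 mm gap between bar and box takes one finger. Being round, it can turn between the finger pads as the lid rises.
- spindle_tip (a point): Top centre of the upright dark wooden spindle in the middle of the lid: 18 mm thick, 40 mm high above the lid's top face, so 140 mm above the board when the lid is shut, above the box centre. It is fixed to the lid and tilts with it.
- tape_roll: Roll of blue tape on a brown cardboard core: outer diameter 60 mm, hole 26 mm, 24 mm high, about 0.06 kg. Origin at the centre of its lower face, z along the hole's axis. It starts flat on the lid, over the spindle, whose tip stands 16 mm above the roll.
- jar_fern: Large glaze jar with white ribbed lid and blue-green label, 60 mm diameter, 84 mm high, right front of the board; leave alone. Origin at the centre of its underside.
- jar_shell: Small glaze jar with white lid and green label, 52 mm diameter, 69 mm high, right side of the board; leave alone. Origin at the centre of its underside.
- jar_plum: Small glaze jar with white lid and green and pink label, 52 mm diameter, 69 mm high, right side of the board; leave alone. Origin at the centre of its underside.
- jar_peat: Small glaze jar with white lid and grey-white label, 52 mm diameter, 69 mm high, left front corner of the board; leave alone. Origin at the centre of its underside.
- red_bulb: Red rubber bulb, 44 mm diameter, 62 mm high, right side of the board; leave alone. Origin at the centre of its underside.
- dropper_bottle: Green dropper bottle with a black top, 52 mm diameter, 139 mm high, right back of the board; leave alone. Origin at the centre of its underside. The pale board (surface z = 0) is bare from x = 0.30 to 0.70, y = -0.22 to 0.30, but for the box, the jar in its left front corner and a brush and pencil lying along the front edge (x below 0.35).

How it is judged:
By the outcome, as a careful person would: the job done as asked, in the order asked, and still so for the second after the job is handed in, while the arm keeps its last pose, push and grip.
It also fails if it takes over 58 s, if anything falls off the work surface, if the arm or the gripper's body presses on something with over 40 N, if the wrist force passes 120 N, or if a joint passes its speed limit or range.

### The arm

A 6-joint arm with a two-finger parallel gripper is mounted at the origin on a cart in front of the work surface, level with it; the furniture and walls round the work are solid. World frame = base frame: x ahead of the robot, y to its left, z up, the work surface at z = 0. Lengths are in mm, angles in rad, forces in N, time in s.
With the tool pointing down it reaches from about 300 to 750 mm from the base axis. Payload 8.5 kg.
Tool frame: the origin (TCP) lies on the mounting face of the last link; the fingertips stand 166 mm ahead of it and the grasp point (between the pads) lies 147 mm ahead of it (env.tips_ahead is the distance from the TCP to the fingertips, in mm); z points along the fingers, y is the line along which they close (so a half turn about z gives the same grasp; the last joint's range is limited). The gripper opens to 88 mm and grips with 3 to 60 N. Pads are 18 mm wide; open, the fingers measure 123 mm over their backs; the gripper's body (75 mm by 187 mm) begins 45 mm behind the grasp point.
Start: joints at [0.904, 0.381, 1.297, -0, 1.464, -0.215], TCP at [240.112, 494.801, 404.748] pointing down, gripper open.
Joint ranges: [-3.11, 3.11], [-0.89, 2.33], [0.22, 2.48], [-1.42, 4.56], [0.17, 2.85], [-2.88, 2.88]. Speed limits (rad/s): [2.39, 2.39, 3.14, 3.14, 3.14, 3.14].

### API

Orientations are given as a unit quaternion [w, x, y, z].
In Python, from cell import sensors, grab_frame, camera_model, order, env gives the robot as it stands.
- The arm moves only by the tool apply_moves, never from a script. Its argument "plan" is one flat list of numbers, 7 for each row, row after row: the shift along the tool's x, y, z as a fraction of full scale, then the turn, a rotation vector about the tool's x, y, z as a fraction of full scale, then the opening, from 0 (shut) to 1 (fully open). A call has 1 to 5 rows; each row shifts and turns the commanded pose from where the row before left it, along the tool's axes as they then stand; what a row does not reach is not made up. Full scale, the value 1, is 0.03 m for a shift and 2 pi rad for a turn. A row lasts 1/10 s, in which the tool goes at most 50 mm and 8.59 degrees, less where a joint would pass 70% of its speed; a pose out of reach is approached as far as the arm can. A call with a number of a shift or a turn outside -1 to 1 is refused whole. A call with a gripper value outside its range is refused whole. The fingers move at their own pace and stop on an object; "force" is the grip in N (left out, the last holds). Time passes only in rows, so rows that do not move let the fingers close. It gives the time, the measured TCP pose, the force, the opening and the grip force at its end, in the units of the state.
- sensors.get_obs(): the state, without advancing time (a new reading comes with each control period).
- grab_frame(name): name is "scene" or "top"; returns the picture (480x640x3 uint8, blue, green, red); there is no depth.
- camera_model(name): a dict with "fx", "fy", "cx", "cy" (pixels), "rvec" (rotation vector, rad) and "tvec" (3), from world to camera coordinates, as OpenCV has them. Camera axes: x right, y down, z forward; pixel columns grow to the right and rows downward; lengths in mm; the calibration is good to about 2 mm. A picture is of the moment at which its call begins. camera_model takes no time and is no camera call.
- order.close_job(): hands the job in; it is judged then, once.
The state is a dict: "time_s": time; "joint_positions": joint angles; "dq": joint speeds; "joint_torque": joint torques, N m; "position": TCP position; "eef_rot": TCP orientation; "wrist_force": force on the tool from outside, world axes, zero at the start; "moment": the same for the moment, N m; "gripper_width": finger opening in mm; "gripper_force": force on a finger pad.
Only numpy, scipy, OpenCV 4.12 (cv2) and the standard library are available. Lean on these libraries where they do the work, as an engineer would, in place of code of your own. Each camera call takes 0.05 s, during which the arm holds its last target. There are 200 camera calls.

## Working session

There is one attempt and no reset: what is moved stays moved. The work goes in short steps, Python scripts to look and compute and a tool call to move; the robot and the scene stay as the last step left them, time stands still between calls to the robot, and variables do not carry over. Pictures are saved under pics/ and viewed, at most 12 in all, crops included, and the job is handed in when it is done.

Besides the shell and the picture viewer there is one more tool, called after "Call:" as name(argument=value, ...), one argument or row to a line, values as JSON. apply_moves: Moves the arm, as the interface text tells. Its arguments: {"type":"object","properties":{"plan":{"type":"array"},"force":{"type":"number"}},"required":["plan"]}

```bash
mkdir -p pics; python3 - <<'E'
from cell import sensors, grab_frame, camera_model, order, env
import cv2
for n in("scene","top"):
    cv2.imwrite(f"pics/{n}0.png",grab_frame(n)); print(n,camera_model(n))
print(sensors.get_obs())
E
```

```text
scene {'fx': 440.4183913493704, 'fy': 440.4183913493704, 'cx': 316.0566402022292, 'cy': 240.3718407800439, 'rvec': array([ 2.19670258, -0.64622657,  0.30830407]), 'tvec': array([-448.67199676,  254.59355619,  850.87931879])}
top {'fx': 548.5760432657548, 'fy': 548.5760432657548, 'cx': 313.9066449511255, 'cy': 250.56597332528773, 'rvec': array([ 2.11136405, -2.12168524,  0.20445378]), 'tvec': array([ -36.3506499 ,  537.27431041, 1320.11422664])}
{'time_s': 0.1, 'joint_positions': array([ 9.03708157e-01,  3.81107291e-01,  1.29813542e+00,  4.36527189e-06,
        1.46361446e+00, -2.15298391e-01]), 'dq': array([ 0.0018441 , -0.00113908, -0.00164901,  0.00074299,  0.00112212,
       -0.00128685]), 'joint_torque': array([ 4.14484544e-03, -4.38646245e+01, -2.24910897e+01,  7.14863604e-02,
        3.41904641e-02, -5.29064869e-05]), 'position': array([240.09088116, 494.78202501, 404.22755311]), 'eef_rot': array([-2.71948718e-04,  2.23978790e-01,  9.74593814e-01, -5.70789165e-04]), 'wrist_force': array([-0.23225787,  0.44017912, -0.4558591 ]), 'moment': array([ 0.03413063, -0.02560092, -0.00430878]), 'gripper_force': 0.0, 'gripper_width': 88.1508465036347}
```

View pics/scene0.png

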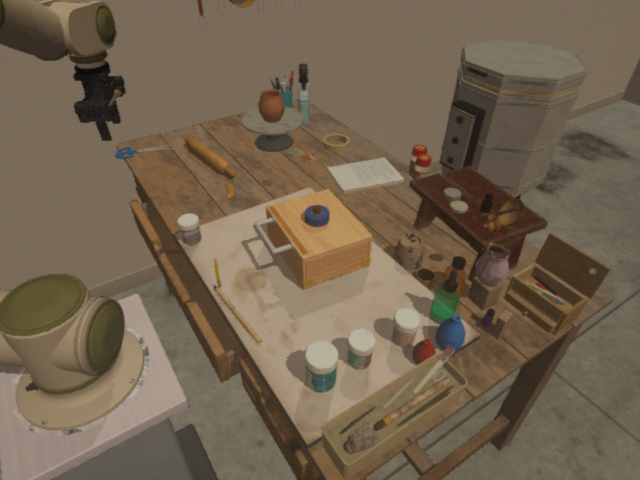

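View pics/top0.png

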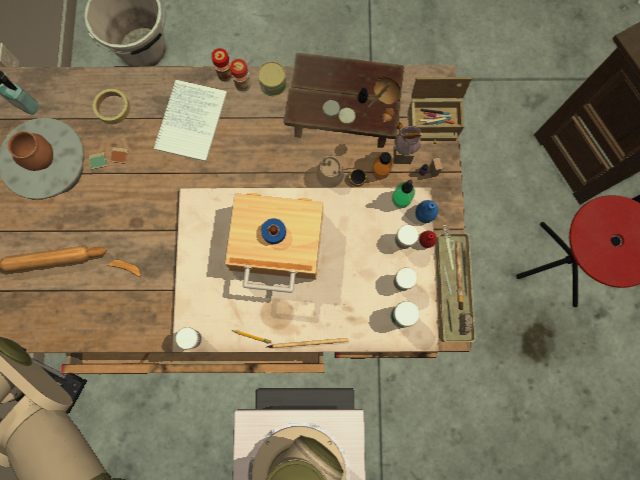

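The box sits mid-board: in the top view the roll is at about (274,231) and the bar at about (270,285). In the scene view the roll is at (317,216) and the bar at (272,235). I'll enlarge both views next.

```bash
python3 - <<'E'
import cv2
a=cv2.imread("pics/scene0.png")[185:285,245:378]; cv2.imwrite("pics/sc.png",cv2.resize(a,None,fx=6,fy=6,interpolation=cv2.INTER_CUBIC))
a=cv2.imread("pics/top0.png")[190:300,215:345]; cv2.imwrite("pics/tc.png",cv2.resize(a,None,fx=5,fy=5,interpolation=cv2.INTER_CUBIC))
E
```

```text
(no output)
```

View pics/sc.png

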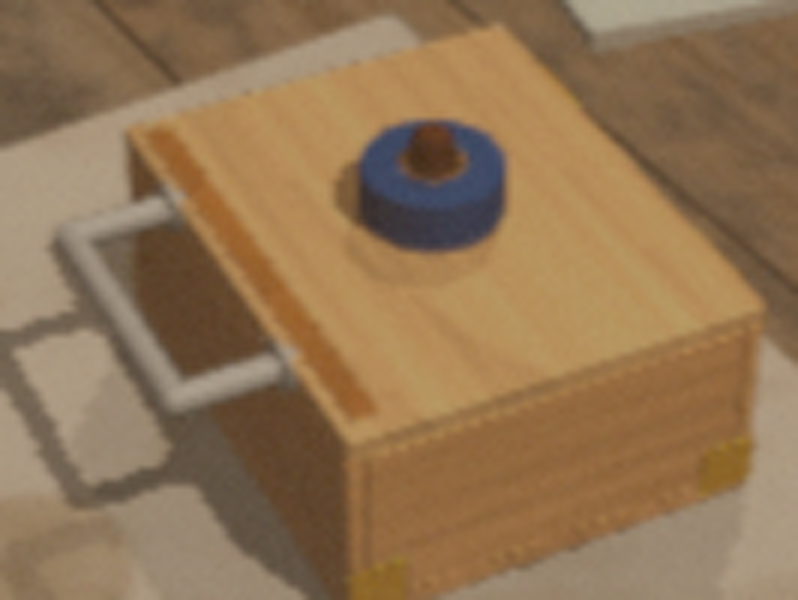

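View pics/tc.png

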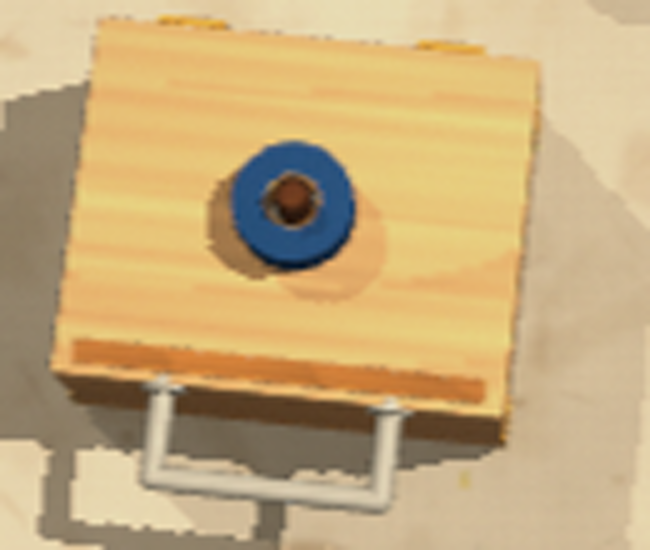

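The scene crop shows the lid corners at (130,130), (350,445), (762,310) and (500,27), with bar ends at (70,238) and (180,400). In the top crop the corners are at (52,370), (503,415), (540,62) and (98,18), with bar ends at (152,480) and (383,500). The roll is near (432,168) in the scene crop and (293,203) in the top crop.

```bash
cat > h.py <<'E'
import numpy as np, cv2
from cell import sensors, camera_model
from scipy.spatial.transform import Rotation as R
from scipy.optimize import least_squares
def P(n):
    c=camera_model(n); K=np.array([[c['fx'],0,c['cx']],[0,c['fy'],c['cy']],[0,0,1]])
    return K@np.c_[cv2.Rodrigues(np.array(c['rvec']))[0],c['tvec']]
def proj(n,X):
    q=np.c_[X,np.ones(len(X))]@P(n).T; return q[:,:2]/q[:,2:]
def tri(s,t):
    q=cv2.triangulatePoints(P("scene"),P("top"),np.array(s,float).T,np.array(t,float).T); return (q[:3]/q[3]).T
def delta(o,pos,quat):
    """shift/turn fractions from pose o to pos(TCP), quat wxyz, tool axes"""
    A=R.from_quat(np.roll(o['eef_rot'],-1)); B=R.from_quat(np.roll(quat,-1))
    return A.inv().apply(np.array(pos)-o['position'])/30,(A.inv()*B).as_rotvec()/(2*np.pi)
E
python3 - <<'E'
from h import *
s=np.array([(130,130),(350,445),(762,310),(500,27),(70,238),(180,400),(435,128),(432,168)])
t=np.array([(52,370),(503,415),(540,62),(98,18),(152,480),(383,500),(294,192),(293,203)])
s=(s+.5)/6-.5+[245,185]; t=(t+.5)/5-.5+[215,190]
X=tri(s,t); print(X.round(1))
M=np.array([(-90,110,100),(-90,-110,100),(90,-110,100),(90,110,100),(-135,55,95),(-135,-55,95),(0,0,140),(0,0,124)])
def W(p): return R.from_euler('z',p[2]).apply(M)+[p[0],p[1],0]
f=lambda p:np.r_[proj("scene",W(p))-s,proj("top",W(p))-t].ravel()
r=least_squares(f,[500,50,0],loss='soft_l1'); print(r.x,f(r.x).reshape(2,8,2).round(1)); print(W(r.x).round(1))
# where pts map for jar peat etc
E
```

```text
[[497.9 175.7  95. ]
 [474.  -41.7  95.6]
 [650.2 -60.7  94.3]
 [674.7 158.   93.9]
 [444.5 126.7  92.1]
 [434.   15.7  93.3]
 [574.2  56.5 139. ]
 [574.   58.5 118.3]]
[ 5.72719766e+02  5.62343185e+01 -1.05102055e-01] [[[-1.2 -1.1]
  [ 0.  -0.7]
  [ 1.5 -1.7]
  [ 0.4 -1.6]
  [ 0.  -0.6]
  [-0.5 -0.4]
  [-0.1 -0.2]
  [ 0.4 -1.4]]

 [[-0.1  0.9]
  [ 0.7  0.9]
  [ 0.6 -0.5]
  [ 0.3 -0.3]
  [ 0.5 -0.1]
  [-0.   0.5]
  [-0.1  0.8]
  [ 0.7  0.1]]]
[[494.8 175.1 100. ]
 [471.7 -43.7 100. ]
 [650.7 -62.6 100. ]
 [673.8 156.2 100. ]
 [444.2 125.1  95. ]
 [432.7  15.7  95. ]
 [572.7  56.2 140. ]
 [572.7  56.2 124. ]]
```

The fit puts the box at about (573, 56) with yaw -0.105, and the triangulated heights agree with the text. One wrist yaw, with the fingers closing along box x, suits the roll, the placing and the bar, so I'll turn to that first.

Call:
apply_moves(
  plan=[0,0,0,0,0,0.0195,1,0,0,0,0,0,0.0195,1,0,0,0,0,0,0.0195,1,0,0,0,0,0,0.0195,1,0,0,0,0,0,0.0195,1],
)

```text
time_s: 0.6
position: [240.1, 494.8, 404.4]
eef_rot: [-0.0, 0.51, 0.86, -0.0]
wrist_force: [0.5, -0.3, -0.5]
gripper_width: 88.0
gripper_force: 0.0
```

Call:
apply_moves(
  plan=[0,0,0,0,0,0.0195,1,0,0,0,0,0,0.0195,1,0,0,0,0,0,0.0195,1,0,0,0,0,0,0.0195,1,0,0,0,0,0,0.0195,1],
)

```text
time_s: 1.1
position: [240.1, 494.8, 404.4]
eef_rot: [0.0, 0.745, 0.667, -0.0]
wrist_force: [0.1, 0.5, 0.5]
gripper_width: 88.1
gripper_force: 0.0
```

```bash
cat >> h.py <<'E'
Q=lambda yaw:np.roll(R.from_matrix(np.c_[[np.sin(yaw),-np.cos(yaw),0],[np.cos(yaw),np.sin(yaw),0],[0,0,-1]]).as_quat(),1)
YAW=-0.105
def go(x,y,z,yaw=YAW):
    o=sensors.get_obs(); a,b=delta(o,[x,y,z],Q(yaw)); print(o['time_s'],o['position'].round(1),'shift',a.round(3),'turn',b.round(4),'F',o['wrist_force'].round(1),'w',round(o['gripper_width'],1),'gf',round(o['gripper_force'],1))
E
python3 -c "
from h import *
go(573.5,56.5,340)"
```

```text
Traceback (most recent call last):
  File "h.py", line 19, in go
    o=sensors.get_obs(); a,b=delta(o,[x,y,z],Q(yaw)); print(o['time_s'],o['position'].round(1),'shift',a.round(3),'turn',b.round(4),'F',o['wrist_force'].round(1),'w',round(o['gripper_width'],1),'gf',round(o['gripper_force'],1))
                                             ~^^^^^
  File "h.py", line 16, in <lambda>
    Q=lambda yaw:np.roll(R.from_matrix(np.c_[[np.sin(yaw),-np.cos(yaw),0],[np.cos(yaw),np.sin(yaw),0],[0,0,-1]]).as_quat(),1)
                         ~~~~~~~~~~~~~^^^^^^^^^^^^^^^^^^^^^^^^^^^^^^^^^^^^^^^^^^^^^^^^^^^^^^^^^^^^^^^^^^^^^^^^^^
  File "scipy/spatial/transform/_rotation.pyx", line 1143, in scipy.spatial.transform._rotation.Rotation.from_matrix
ValueError: Non-positive determinant (left-handed or null coordinate frame) in rotation matrix 0: [[-0.10480717  0.99449256  0.        ]
 [-0.99449256 -0.10480717  0.        ]
 [ 0.          0.         -1.        ]].
```

```bash
sed -i 's/\[np.sin(yaw),-np.cos(yaw),0\]/[-np.sin(yaw),np.cos(yaw),0]/' h.py
python3 -c "
from h import *
go(573.5,56.5,340)"
```

```text
1.1 [240.1 494.8 404.4] shift [-13.285  12.668   2.15 ] turn [-0.0001  0.0001 -0.001 ] F [0.1 0.5 0.5] w 88.1 gf 0.0
```

Call:
apply_moves(
  plan=[-0.664,0.633,0.1,0,0,-0.001,1,-0.664,0.633,0.1,0,0,0,1,-0.664,0.633,0.1,0,0,0,1,-0.664,0.633,0.1,0,0,0,1,-0.664,0.633,0.1,0,0,0,1],
)

```text
time_s: 1.6
position: [325.0, 385.2, 389.4]
eef_rot: [-0.0, 0.742, 0.671, -0.0]
wrist_force: [0.3, -0.1, -0.6]
gripper_width: 88.2
gripper_force: 0.0
```

Call:
apply_moves(
  plan=[-0.664,0.633,0.1,0,0,0,1,-0.664,0.633,0.1,0,0,0,1,-0.664,0.633,0.1,0,0,0,1,-0.664,0.633,0.1,0,0,0,1,-0.664,0.633,0.1,0,0,0,1],
)

```text
time_s: 2.1
position: [409.6, 276.6, 374.4]
eef_rot: [-0.0, 0.742, 0.671, -0.0]
wrist_force: [1.0, 0.4, -0.2]
gripper_width: 88.1
gripper_force: 0.0
```

Call:
apply_moves(
  plan=[-0.664,0.633,0.1,0,0,0,1,-0.664,0.633,0.1,0,0,0,1,-0.664,0.633,0.1,0,0,0,1,-0.664,0.633,0.1,0,0,0,1,-0.664,0.633,0.1,0,0,0,1],
)

```text
time_s: 2.6
position: [494.1, 168.0, 359.3]
eef_rot: [-0.0, 0.742, 0.671, -0.0]
wrist_force: [-0.7, 1.1, 0.3]
gripper_width: 87.9
gripper_force: 0.0
```

Call:
apply_moves(
  plan=[-0.664,0.633,0.1,0,0,0,1,-0.664,0.633,0.1,0,0,0,1,-0.664,0.633,0.1,0,0,0,1,-0.664,0.633,0.1,0,0,0,1,-0.664,0.633,0.1,0,0,0,1],
)

```text
time_s: 3.1
position: [578.7, 59.4, 344.3]
eef_rot: [-0.0, 0.742, 0.671, -0.0]
wrist_force: [-0.0, 1.0, 0.8]
gripper_width: 88.4
gripper_force: 0.0
```

```bash
python3 -c "
from h import *
go(573.5,56.5,270)"
```

```text
3.1 [578.7  59.4 344.3] shift [-0.114 -0.161  2.475] turn [-0.0001 -0.      0.0008] F [-0.   1.   0.8] w 88.4 gf 0.0
```

Call:
apply_moves(
  plan=[-0.114,-0.161,0.4,0,0,0,1,0,0,0.7,0,0,0,1,0,0,0.7,0,0,0,1,0,0,0.5,0,0,0,1,0,0,0.17,0,0,0,1],
)

```text
time_s: 3.6
position: [572.7, 57.4, 268.9]
eef_rot: [-0.001, 0.742, 0.671, -0.001]
wrist_force: [-0.1, 0.2, 0.6]
gripper_width: 88.1
gripper_force: 0.0
```

```bash
python3 -c "
from h import *
from cell import grab_frame
go(573.5,56.5,270)
a=grab_frame('scene')[140:290,220:420]; cv2.imwrite('pics/s1.png',cv2.resize(a,None,fx=4,fy=4))
"
```

```text
3.6 [572.7  57.4 268.9] shift [-0.029  0.028 -0.037] turn [-0.0005  0.      0.0008] F [-0.1  0.2  0.6] w 88.1 gf 0.0
```

View pics/s1.png

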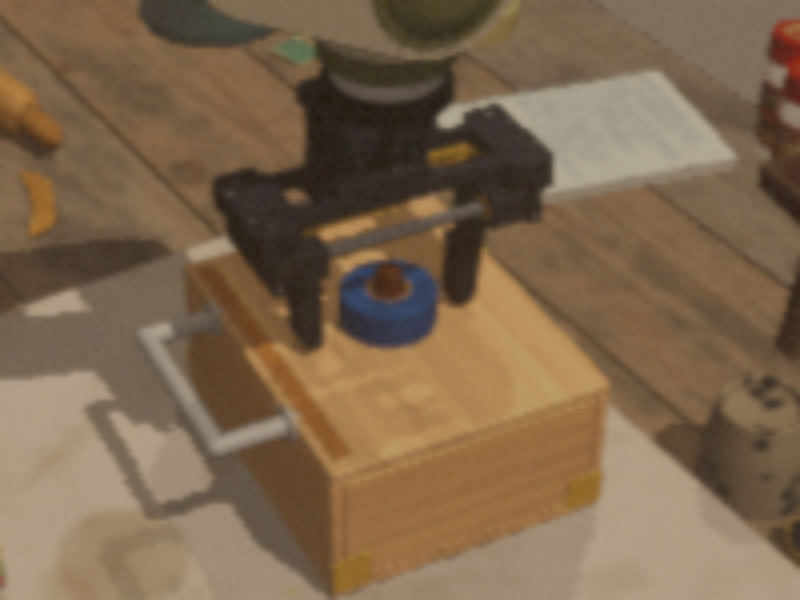

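The fingers (tips near (310,340) and (460,295) in the crop) straddle the roll at (388,300), with a gap on each side. Closing gently.

Call:
apply_moves(
  plan=[0,0,0,0,0,0,0.5,0,0,0,0,0,0,0.5,0,0,0,0,0,0,0.5,0,0,0,0,0,0,0.5,0,0,0,0,0,0,0.5],
  force=12,
)

```text
time_s: 4.15
position: [573.1, 57.5, 271.3]
eef_rot: [0.0, 0.742, 0.671, 0.0]
wrist_force: [-0.3, 0.5, 4.5]
gripper_width: 60.3
gripper_force: 12.0
```

Call:
apply_moves(
  plan=[0,0,0,0,0,0,0.5,0,0,0,0,0,0,0.5],
)

```text
time_s: 4.35
position: [573.1, 57.5, 271.2]
eef_rot: [0.0, 0.742, 0.671, 0.0]
wrist_force: [-0.8, 0.8, 6.4]
gripper_width: 60.1
gripper_force: 12.0
```

Call:
apply_moves(
  plan=[0,0,-0.2,0,0,0,0.5,0,0,-0.3,0,0,0,0.5,0,0,-0.5,0,0,0,0.5,0,0,-0.6,0,0,0,0.5,0,0,-0.6,0,0,0,0.5],
)

```text
time_s: 4.85
position: [572.9, 57.5, 337.7]
eef_rot: [-0.0, 0.742, 0.671, -0.0]
wrist_force: [0.4, 0.5, -0.2]
gripper_width: 59.9
gripper_force: 12.0
```

```bash
python3 -c "
from h import *
from cell import grab_frame,env
print(env.tips_ahead)
go(560,245,350,0)
a=grab_frame('scene')[140:290,220:420]; cv2.imwrite('pics/s2.png',cv2.resize(a,None,fx=4,fy=4))
"
```

```text
166.0
4.85 [572.9  57.5 337.7] shift [ 6.177 -1.051 -0.41 ] turn [-0.0001 -0.     -0.0159] F [ 0.4  0.5 -0.2] w 59.9 gf 12.0
```

View pics/s2.png

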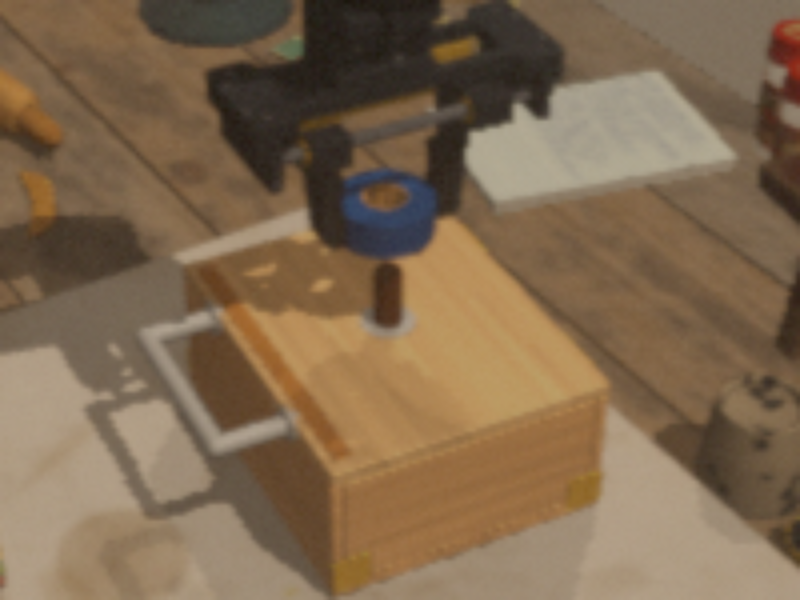

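The roll at (388,213) is clear above the bare spindle tip at (388,270). Carrying it to the bare left part of the board, around (560, 245).

Call:
apply_moves(
  plan=[0.3,-0.06,-0.1,0,0,0,0.5,0.6,-0.1,0,0,0,0,0.5,0.65,-0.11,0,0,0,0,0.5,0.65,-0.11,0,0,0,0,0.5,0.65,-0.11,0,0,0,0,0.5],
)

```text
time_s: 5.4
position: [566.5, 145.4, 338.7]
eef_rot: [-0.001, 0.742, 0.671, -0.001]
wrist_force: [-0.0, -0.1, -0.5]
gripper_width: 60.3
gripper_force: 12.0
```

Call:
apply_moves(
  plan=[0.65,-0.11,0,0,0,0,0.5,0.65,-0.11,0,0,0,0,0.5,0.65,-0.11,0,0,0,0,0.5,0.65,-0.11,0,0,0,0,0.5,0.6,-0.11,0,0,0,0,0.5],
)

```text
time_s: 5.9
position: [559.5, 242.6, 338.6]
eef_rot: [-0.001, 0.741, 0.671, -0.001]
wrist_force: [-0.2, -0.3, -0.8]
gripper_width: 60.0
gripper_force: 12.0
```

Call:
apply_moves(
  plan=[0.12,-0.04,0.4,0,0,0,0.5,0,0,0.7,0,0,0,0.5,0,0,0.8,0,0,0,0.5,0,0,0.8,0,0,0,0.5,0,0,0.8,0,0,0,0.5],
)

```text
time_s: 6.4
position: [558.7, 244.4, 232.3]
eef_rot: [-0.0, 0.742, 0.671, -0.001]
wrist_force: [-0.5, 0.1, 0.2]
gripper_width: 59.8
gripper_force: 12.0
```

Call:
apply_moves(
  plan=[0,0,0.7,0,0,0,0.5,0,0,0.5,0,0,0,0.5,0,0,0.2,0,0,0,0.5,0,0,0.1,0,0,0,0.5,0,0,0,0,0,0,0.5],
)

```text
time_s: 6.9
position: [559.2, 244.7, 189.5]
eef_rot: [-0.0, 0.742, 0.671, -0.0]
wrist_force: [0.7, -0.3, -0.8]
gripper_width: 60.0
gripper_force: 12.0
```

```bash
python3 -c "
from h import *
from cell import grab_frame,env
go(560,245,171)
a=grab_frame('scene')[110:260,170:370]; cv2.imwrite('pics/s3.png',cv2.resize(a,None,fx=4,fy=4))
"
```

```text
6.9 [559.2 244.7 189.5] shift [0.011 0.026 0.617] turn [-0.      0.      0.0008] F [ 0.7 -0.3 -0.8] w 60.0 gf 12.0
```

View pics/s3.png

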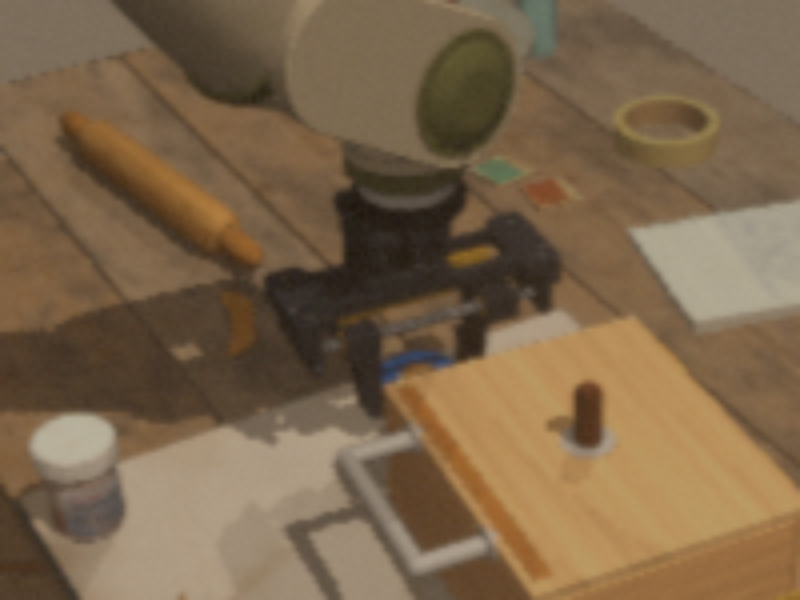

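The roll, partly hidden behind the box at (420,362), hangs level about 18 mm above the board, with the body clear of the box. Lowering slowly.

Call:
apply_moves(
  plan=[0,0,0.2,0,0,0,0.5,0,0,0.13,0,0,0,0.5,0,0,0.08,0,0,0,0.5,0,0,0.04,0,0,0,0.5,0,0,0.03,0,0,0,0.5],
)

```text
time_s: 7.45
position: [559.2, 244.9, 175.2]
eef_rot: [-0.0, 0.742, 0.671, -0.0]
wrist_force: [-0.6, -0.4, -0.2]
gripper_width: 60.1
gripper_force: 12.0
```

Call:
apply_moves(
  plan=[0,0,0.02,0,0,0,0.5,0,0,0.02,0,0,0,0.5,0,0,0.02,0,0,0,0.5,0,0,0.02,0,0,0,0.5,0,0,0,0,0,0,0.5],
)

```text
time_s: 7.95
position: [559.2, 244.8, 172.8]
eef_rot: [-0.0, 0.742, 0.671, -0.0]
wrist_force: [0.4, 0.2, -0.7]
gripper_width: 60.1
gripper_force: 12.0
```

Call:
apply_moves(
  plan=[0,0,0.02,0,0,0,0.5,0,0,0.02,0,0,0,0.5,0,0,0,0,0,0,0.5],
)

```text
time_s: 8.25
position: [559.2, 244.8, 171.6]
eef_rot: [-0.0, 0.742, 0.671, -0.0]
wrist_force: [-0.1, -0.6, -0.0]
gripper_width: 60.1
gripper_force: 12.0
```

Call:
apply_moves(
  plan=[0,0,0.02,0,0,0,0.5,0,0,0.02,0,0,0,0.5,0,0,0,0,0,0,0.5],
)

```text
time_s: 8.55
position: [559.2, 244.9, 171.3]
eef_rot: [0.0, 0.742, 0.671, 0.0]
wrist_force: [-3.9, -0.5, 7.8]
gripper_width: 60.0
gripper_force: 12.0
```

That is contact at about 8 N. I'll ease back slightly and release.

Call:
apply_moves(
  plan=[0,0,-0.02,0,0,0,0.5,0,0,0,0,0,0,0.72,0,0,0,0,0,0,0.8,0,0,0,0,0,0,0.9,0,0,0,0,0,0,0.95],
)

```text
time_s: 9.05
position: [559.2, 244.9, 170.9]
eef_rot: [-0.0, 0.742, 0.671, -0.0]
wrist_force: [-0.6, -0.1, -0.5]
gripper_width: 82.9
gripper_force: 0.0
```

Call:
apply_moves(
  plan=[0,0,0,0,0,0,1,0,0,-0.1,0,0,0,1,0,0,-0.4,0,0,0,1,0,0,-0.8,0,0,0,1,0,0,-1,0,0,0,1],
)

```text
time_s: 9.55
position: [559.0, 244.8, 241.0]
eef_rot: [-0.0, 0.742, 0.671, -0.001]
wrist_force: [0.7, 0.0, -0.2]
gripper_width: 88.0
gripper_force: 0.0
```

Call:
apply_moves(
  plan=[0,0,-1,0,0,0,0.8,0,0,-1,0,0,0,0.7,0,0,-0.6,0,0,0,0.6,0,0,0,0,0,0,0.5,0,0,0,0,0,0,0.375],
)

```text
time_s: 10.05
position: [558.9, 244.8, 318.0]
eef_rot: [0.0, 0.742, 0.671, 0.0]
wrist_force: [-1.0, 1.1, 0.1]
gripper_width: 50.0
gripper_force: 0.0
```

```bash
python3 -c "
from h import *
from cell import grab_frame,env
go(438.5,70.4,315)
a=grab_frame('scene')[150:270,185:345]; b=grab_frame('top')[180:300,170:290]
cv2.imwrite('pics/s4.png',np.hstack([cv2.resize(a,(480,360)),cv2.resize(b,(320,320))[:, :] if 0 else cv2.resize(b,(320,360))]))
"
```

```text
10.05 [558.9 244.8 318. ] shift [-6.185 -3.415  0.1  ] turn [ 0.     -0.      0.0008] F [-1.   1.1  0.1] w 50.0 gf 0.0
```

View pics/s4.png

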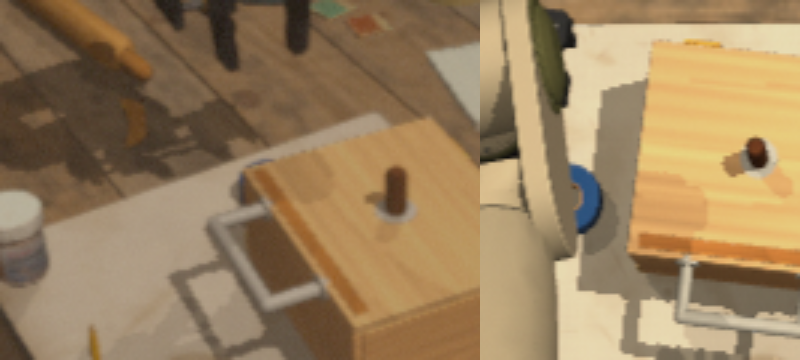

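The roll lies flat on the board at (265,175) in the left panel and (580,200) in the right one. Next is the bar, with a narrowed 33 mm opening so one finger fits the gap.

Call:
apply_moves(
  plan=[-0.4,-0.24,0,0,0,0,0.375,-0.65,-0.36,0,0,0,0,0.375,-0.65,-0.36,0,0,0,0,0.375,-0.65,-0.36,0,0,0,0,0.375,-0.65,-0.36,0,0,0,0,0.375],
)

```text
time_s: 10.65
position: [499.4, 159.7, 316.9]
eef_rot: [-0.001, 0.742, 0.671, -0.001]
wrist_force: [-0.2, -0.2, -0.1]
gripper_width: 33.2
gripper_force: 0.0
```

Call:
apply_moves(
  plan=[-0.65,-0.36,0,0,0,0,0.375,-0.65,-0.36,0,0,0,0,0.375,-0.65,-0.36,0,0,0,0,0.375,-0.65,-0.36,0,0,0,0,0.375,-0.45,-0.2,0,0,0,0,0.375],
)

```text
time_s: 11.15
position: [441.1, 73.4, 317.1]
eef_rot: [-0.001, 0.742, 0.671, -0.001]
wrist_force: [-0.5, 0.2, 0.8]
gripper_width: 32.9
gripper_force: 0.0
```

Call:
apply_moves(
  plan=[0,0,0,0,0,0,0.375,0,0,0,0,0,0,0.375],
)

```text
time_s: 11.35
position: [442.2, 74.3, 317.6]
eef_rot: [-0.0, 0.742, 0.671, -0.0]
wrist_force: [0.1, -0.2, -0.4]
gripper_width: 33.0
gripper_force: 0.0
```

```bash
python3 -c "
from h import *
from cell import grab_frame,env
go(438.9,70.8,242)
a=grab_frame('scene')[150:270,205:365]; b=grab_frame('top')[180:300,210:330]
cv2.imwrite('pics/s5.png',np.hstack([cv2.resize(a,(480,360)),cv2.resize(b,(320,360))]))
"
```

```text
11.35 [442.2  74.3 317.6] shift [-0.128 -0.096  2.522] turn [-0.0001 -0.      0.0007] F [ 0.1 -0.2 -0.4] w 33.0 gf 0.0
```

View pics/s5.png

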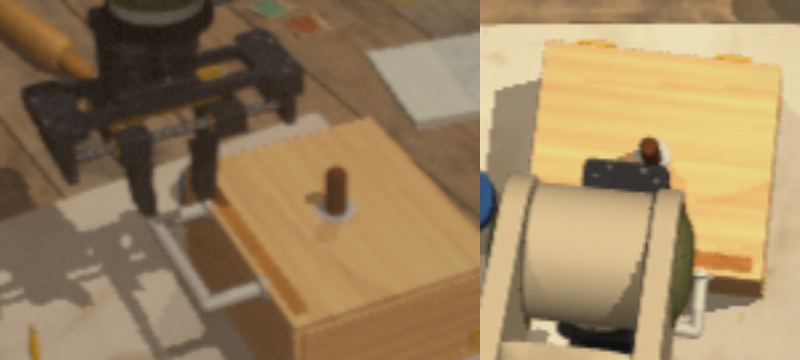

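The fingers, with tips near (148,212) and (203,198) in the left panel, hover over the bar as expected. Descending in two stages.

Call:
apply_moves(
  plan=[-0.12,-0.1,0.2,0,0,0,0.375,0,0,0.5,0,0,0,0.375,0,0,0.5,0,0,0,0.375,0,0,0.4,0,0,0,0.375,0,0,0.3,0,0,0,0.375],
)

```text
time_s: 11.95
position: [438.5, 71.1, 259.9]
eef_rot: [-0.0, 0.741, 0.671, -0.0]
wrist_force: [-0.1, 0.0, -0.5]
gripper_width: 32.8
gripper_force: 0.0
```

Call:
apply_moves(
  plan=[0,0,0.2,0,0,0,0.375,0,0,0.2,0,0,0,0.375,0,0,0.15,0,0,0,0.375,0,0,0.05,0,0,0,0.375,0,0,0,0,0,0,0.375],
)

```text
time_s: 12.45
position: [438.7, 70.9, 243.0]
eef_rot: [-0.0, 0.742, 0.671, -0.0]
wrist_force: [-0.4, 0.0, -0.1]
gripper_width: 33.2
gripper_force: 0.0
```

```bash
python3 -c "
from h import *
from cell import grab_frame,env
go(438.9,70.8,242)
a=grab_frame('scene')[150:270,205:365]
cv2.imwrite('pics/s6.png',cv2.resize(a,(800,600)))
"
```

```text
12.45 [438.7  70.9 243. ] shift [-0.004  0.008  0.034] turn [-0.     -0.      0.0008] F [-0.4  0.  -0.1] w 33.2 gf 0.0
```

View pics/s6.png

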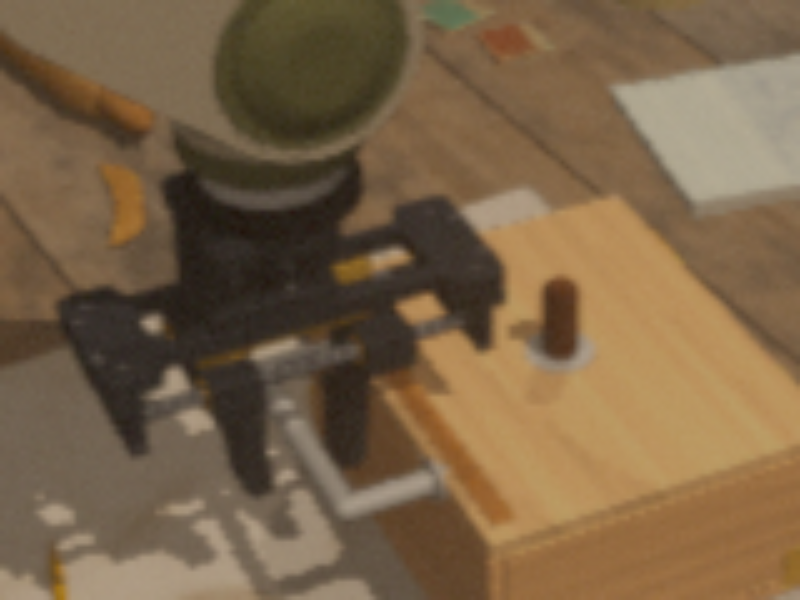

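The fingers (tips near (258,485) and (345,460)) straddle the bar. Closing.

Call:
apply_moves(
  plan=[0,0,0.03,0,0,0,0,0,0,0,0,0,0,0,0,0,0,0,0,0,0,0,0,0,0,0,0,0,0,0,0,0,0,0,0],
  force=25,
)

```text
time_s: 13.0
position: [439.7, 70.8, 242.6]
eef_rot: [0.002, 0.742, 0.671, 0.002]
wrist_force: [5.6, -0.3, -1.6]
gripper_width: 10.3
gripper_force: 24.8
```

```bash
python3 -c "
from h import *
o=sensors.get_obs(); go(*o['position'])
# arc rows: radius 225, offset 5; cosine ramp over 30 rows, in tool y,z
n=30; k=np.arange(n+1)/n; th=np.pi/4*(k-np.sin(2*np.pi*k)/2/np.pi*0.9)
y=-(225*np.cos(th)-5*np.sin(th)); z=225*np.sin(th)+5*np.cos(th)
print(np.c_[np.diff(y),-np.diff(z)].__truediv__(30).round(3).tolist()); print(y[-1]-y[0],z[-1]-z[0])
"
```

```text
13.0 [439.7  70.8 242.6] shift [0. 0. 0.] turn [ 0.0007 -0.      0.0008] F [ 5.6 -0.3 -1.6] w 10.3 gf 24.8
[[0.0, -0.021], [0.001, -0.029], [0.001, -0.044], [0.003, -0.065], [0.005, -0.093], [0.008, -0.124], [0.013, -0.159], [0.021, -0.195], [0.031, -0.231], [0.045, -0.264], [0.062, -0.294], [0.081, -0.317], [0.101, -0.334], [0.122, -0.343], [0.141, -0.344], [0.158, -0.336], [0.171, -0.322], [0.178, -0.3], [0.18, -0.274], [0.175, -0.244], [0.165, -0.212], [0.149, -0.179], [0.13, -0.147], [0.109, -0.117], [0.086, -0.09], [0.065, -0.066], [0.046, -0.046], [0.031, -0.03], [0.021, -0.02], [0.015, -0.014]]
69.43650813895954 157.6345596729059
```

Call:
apply_moves(
  plan=[0,0,-0.03,0,0,0,0,0,0,-0.07,0,0,0,0,0.01,0,-0.1,0,0,0,0,0,0.02,-0.12,0,0,0,0,0,0.02,-0.18,0,0,0,0],
)

```text
time_s: 13.5
position: [440.8, 70.8, 257.5]
eef_rot: [0.001, 0.742, 0.671, 0.001]
wrist_force: [6.4, -2.0, -2.9]
gripper_width: 10.6
gripper_force: 25.1
```

Call:
apply_moves(
  plan=[0,0.04,-0.2,0,0,0,0,0,0.05,-0.24,0,0,0,0,0,0.06,-0.27,0,0,0,0,0,0.07,-0.3,0,0,0,0,0,0.08,-0.32,0,0,0,0],
)

```text
time_s: 14.0
position: [448.9, 70.1, 297.8]
eef_rot: [0.0, 0.742, 0.671, -0.0]
wrist_force: [3.5, -4.9, -3.6]
gripper_width: 10.3
gripper_force: 25.0
```

```bash
cat >> h.py <<'E'
def arc(th):
    h=225*np.cos(th)-5*np.sin(th); z=225*np.sin(th)+5*np.cos(th)
    d=225-h; return np.array([439.7+d*.9945,70.8-d*.1048,242.6+z-5])
def st():
    o=sensors.get_obs(); p=o['position']; r=least_squares(lambda t:arc(t[0])-p,[.4]); print('th',r.x,'resid',r.fun.round(1),'to45',(arc(np.pi/4)-p).round(1)); go(*arc(np.pi/4))
E
python3 -c "
from h import *
st()"
```

```text
th [0.24967612] resid [-1.  -0.1  0.3] to45 [ 59.8  -6.5 102.5]
14.0 [448.9  70.1 297.8] shift [-0.02   2.006 -3.417] turn [-0.      0.0001  0.0008] F [ 3.5 -4.9 -3.6] w 10.3 gf 25.0
```

Call:
apply_moves(
  plan=[-0.01,0.11,-0.32,0,0,0,0,-0.01,0.12,-0.32,0,0,0,0,0,0.14,-0.32,0,0,0,0,0,0.15,-0.32,0,0,0,0,0,0.16,-0.3,0,0,0,0],
)

```text
time_s: 14.5
position: [469.1, 67.7, 345.2]
eef_rot: [-0.0, 0.741, 0.671, -0.0]
wrist_force: [3.2, -2.3, -5.1]
gripper_width: 10.2
gripper_force: 25.1
```

```bash
python3 -c "
from h import *
st()"
```

```text
th [0.48123441] resid [-1.7  0.2  1. ] to45 [39.6 -4.2 55. ]
14.5 [469.1  67.7 345.2] shift [-0.006  1.327 -1.834] turn [-0.     -0.      0.0008] F [ 3.2 -2.3 -5.1] w 10.2 gf 25.1
```

Call:
apply_moves(
  plan=[0,0.19,-0.3,0,0,0,0,0,0.2,-0.29,0,0,0,0,0,0.2,-0.26,0,0,0,0,0,0.18,-0.22,0,0,0,0,0,0.15,-0.16,0,0,0,0],
)

```text
time_s: 15.0
position: [496.4, 64.8, 382.2]
eef_rot: [-0.001, 0.742, 0.671, -0.001]
wrist_force: [-5.8, -3.0, 1.1]
gripper_width: 9.7
gripper_force: 24.5
```

```bash
python3 -c "
from h import *
st()"
```

```text
th [0.68865059] resid [-2.6  0.3  2.2] to45 [12.3 -1.3 18. ]
15.0 [496.4  64.8 382.2] shift [-0.002  0.412 -0.602] turn [-0.0003  0.0001  0.0008] F [-5.8 -3.   1.1] w 9.7 gf 24.5
```

Call:
apply_moves(
  plan=[0,0.12,-0.15,0,0,0,0,0,0.11,-0.12,0,0,0,0,0,0.08,-0.09,0,0,0,0,0,0.05,-0.05,0,0,0,0,0,0,0,0,0,0,0],
)

```text
time_s: 15.5
position: [507.4, 63.7, 393.8]
eef_rot: [0.0, 0.742, 0.671, -0.0]
wrist_force: [-3.5, -4.2, 0.6]
gripper_width: 9.3
gripper_force: 24.7
```

Call:
apply_moves(
  plan=[0,0,0,0,0,0,0,0,0,0,0,0,0,0,0,0,0,0,0,0,0],
)

```text
time_s: 15.8
position: [507.2, 63.7, 393.5]
eef_rot: [-0.0, 0.742, 0.671, -0.0]
wrist_force: [-2.9, -4.9, -0.6]
gripper_width: 9.8
gripper_force: 24.7
```

```bash
python3 -c "
from h import *
from cell import grab_frame
st()
cv2.imwrite('pics/raw7.png',grab_frame('scene'));cv2.imwrite('pics/raw7t.png',grab_frame('top'))
a=cv2.imread('pics/raw7.png')[130:280,220:420]
cv2.imwrite('pics/s7.png',cv2.resize(a,(800,600),interpolation=cv2.INTER_CUBIC))
"
```

```text
th [0.75932378] resid [-2.6  0.3  2.6] to45 [ 1.6 -0.2  6.7]
15.8 [507.2  63.7 393.5] shift [-0.     0.053 -0.223] turn [-0.0001  0.0001  0.0008] F [-2.9 -4.9 -0.6] w 9.8 gf 24.7
```

View pics/s7.png

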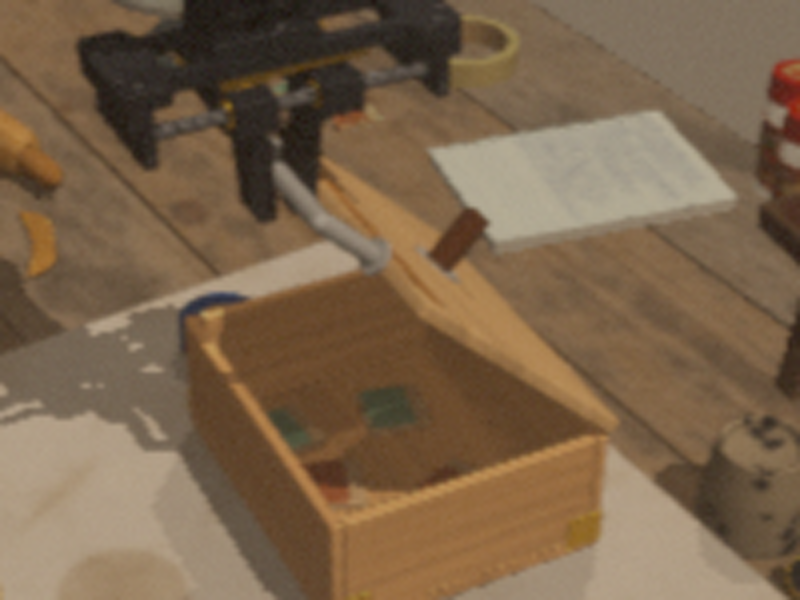

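The lid is open, with tiles showing inside. In the crop the bar's right corner is at (322,222), the spindle tip at (472,217), its base at (441,262) and the lid's front-right corner at (428,308). I'll fit the angle from these.

```bash
python3 -c "
from h import *
s=(np.array([(322,222),(472,217),(441,262),(428,308),(615,428)])+.5)/4-.5+[220,130]
def W(t):
    # hinge frame: a along lid toward front, b above
    L=np.array([(225,-55,5),(90,0,50),(90,0,10),(180,-110,5),(0,-110,5)],float)
    a,l,b=L.T; X=np.c_[90-(a*np.cos(t)-b*np.sin(t)),l,90+a*np.sin(t)+b*np.cos(t)]
    return R.from_euler('z',-.105).apply(X)+[572.7,56.2,0]
f=lambda p:proj('scene',W(p[0]))+p[1:]-s
for k in (0,1):
    r=least_squares(lambda p:np.r_[(f(p) if k else f(np.r_[p[:1],0,0])).ravel()],[.7,0,0]); print(r.x)
for t in (.70,.74,.76,.785,.81,.85): print(t,f(np.r_[t,0,0]).round(1).tolist())
"
```

```text
[0.76555157 0.         0.        ]
[ 0.77910037 -0.78164413  0.80041478]
0.7 [[-4.8, 5.5], [-0.1, -0.3], [-2.4, 2.2], [-4.3, 5.1], [0.7, -0.4]]
0.74 [[-2.1, 2.0], [1.4, -1.2], [-1.4, 1.0], [-2.2, 2.4], [0.7, -0.4]]
0.76 [[-0.8, 0.3], [2.2, -1.6], [-0.8, 0.4], [-1.0, 1.0], [0.8, -0.3]]
0.785 [[0.9, -1.8], [3.1, -2.2], [-0.2, -0.3], [0.4, -0.7], [0.8, -0.3]]
0.81 [[2.7, -3.9], [4.0, -2.7], [0.5, -0.9], [1.9, -2.3], [0.8, -0.3]]
0.85 [[5.7, -7.1], [5.5, -3.4], [1.6, -2.0], [4.3, -4.9], [0.9, -0.3]]
```

Vision gives 0.766–0.779 and kinematics 0.759, so I'll add a nudge of about 4 mm and settle.

Call:
apply_moves(
  plan=[0,0.03,-0.035,0,0,0,0,0,0.04,-0.04,0,0,0,0,0,0.02,-0.025,0,0,0,0,0,0,0,0,0,0,0,0,0,0,0,0,0,0],
)

```text
time_s: 16.4
position: [510.2, 63.4, 396.5]
eef_rot: [0.0, 0.742, 0.671, 0.0]
wrist_force: [0.3, -4.3, -4.0]
gripper_width: 9.4
gripper_force: 25.0
```

Call:
apply_moves(
  plan=[0,0,0,0,0,0,0,0,0,0,0,0,0,0,0,0,0,0,0,0,0,0,0,0,0,0,0,0,0,0,0,0,0,0,0],
)

```text
time_s: 16.9
position: [510.2, 63.4, 396.5]
eef_rot: [0.0, 0.742, 0.671, 0.0]
wrist_force: [0.7, -5.3, -4.2]
gripper_width: 9.8
gripper_force: 25.0
```

```bash
python3 -c "
from h import *
st(); print(abs(sensors.get_obs()['dq']).max())"
```

```text
th [0.77840886] resid [-2.5  0.3  2.6] to45 [-1.4  0.1  3.7]
16.9 [510.2  63.4 396.5] shift [ 0.    -0.048 -0.124] turn [0.0001 0.     0.0008] F [ 0.7 -5.3 -4.2] w 9.8 gf 25.0
0.0020773523015786373
```

The lid is steady at about 45 degrees and firmly gripped. Handing in.

```bash
python3 -c "
from cell import order
print(order.close_job())"
```

```text
the job is handed in; nothing more can be done
None
```

The job is handed in: the tape roll lies flat on the pale board left of the box (contact about 8 N), and the gripper is holding the lid still by its bar at about 45 degrees (estimates 0.78 to 0.80 rad); the jars, bulb and dropper bottle were not approached, and the robot clock stood at about 17 s of the 58 s allowed.

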